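Turn the sack-truck wheel until its valve is at the top

TASK

The sack-truck wheel in the bench stand needs its tyre pumped up. With the fingertips, gently push one spoke after another to turn the wheel until the valve stem is at the very top of the wheel, straight above the axle (twelve o'clock), then take the hand away and leave the wheel standing still. Push on the spokes only, grip nothing, keep off the tyre and the valve stem, and leave the other things on the bench where they are.

Things in the scene. Friction and masses are not known exactly. Their poses are not given: they have to be found in the camera images.
- stand: Fixed wheel stand: plywood base 160x280x12 mm, frame of 12 mm steel bar. Origin on the bench; x to the back, y left, z up. The axle centre is at (0, 0, 150) mm; the axle leans 45 deg, its front end pointing to the robot side and up along (-0.707, 0, 0.707). So the wheel's disc leans back 45 deg, its top at the back. Axle ends stand 42 mm out from the wheel's middle plane.
- bar_left (a point): Left end of the frame's front bar: 12 mm bars run from the axle's front to here and to bar_right, 30 mm in front of the wheel's middle plane, so they cross before the wheel at 111 deg left and right of twelve o'clock. A like pair runs 30 mm behind the wheel. Above these bars the spokes are open to the hand.
- bar_right (a point): Right end of the frame's front bar (see bar_left).
- wheel: Wheel with tyre and valve, outer radius 112 mm. Origin: its centre on the axle; z along the axle to the robot side and up, x towards the valve. Hub radius 20, length 44. Five grey spokes, 10 wide, 12 thick, at 36, 108, 180, 252, 324 deg from the valve; open windows between them, radius 20 to 77. Turns either way without end; rubbing friction 0.15 N m (3 N at mid-spoke) holds it where it is left.
- tyre: Black tyre on the wheel, inner radius 80 mm (the rim under it 77 mm), outer 112 mm, 31 mm thick along the axle. Origin and axes as the wheel's. Not to be touched.
- valve: Valve stem on the rim, brass with a black cap, 8 to 13 mm thick, pointing from the rim in towards the hub in the middle of one window, from radius 82 to 50 mm. Origin and axes as the wheel's (the stem lies along +x). Not to be touched. At the start it is in the lower part of the wheel.
- stem (a point): The middle of the valve stem, 65 mm from the axle.
- twelve (a point): Fixed point on the stand where stem lies when the valve is at twelve o'clock: 65 mm up the slope from the axle, straight behind and above it.
- masking_tape: Bystander: roll of masking tape lying flat, 85 across, 19 high (mm). Origin at the middle of its underside.
- screwdriver: Bystander: screwdriver with orange handle, 208 long, lying (mm). Origin at the middle of its underside.
- sanding_block: Bystander: cork sanding block 62x100x32 (mm). Origin at the middle of its underside.
- glue_bottle: Bystander: white wood-glue bottle with yellow nozzle, 54 across, 168 tall, standing (mm). Origin at the middle of its underside.
- tape_measure: Bystander: yellow tape measure 79x86x35, lying (mm). Origin at the middle of its underside.
- oil_can: Bystander: small red oil can with a thin spout, 60 across, 121 tall, standing (mm). Origin at the middle of its underside.

How it is judged:
At the end, for the whole second after the job is handed in: The valve stem is within 8 degrees of twelve o'clock (its middle within 9 mm of the mark point), and the wheel stands still (distance between stem and twelve below 0.009 m and angular speed of wheel below 0.05 rad/s); the robot touches nothing.
It fails at once if the fingers press on the tyre (over 3 N) (contact force between the fingers and tyre above 3 N).
It fails at once if the fingers press on the valve stem (over 3 N) (contact force between the fingers and valve above 3 N).
It fails at once if the wheel is pushed hard or gripped (over 25 N) (contact force between the fingers and wheel above 25 N).
It fails at once if the wheel is spun fast (over 3 rad/s) (angular speed of wheel above 3 rad/s).
It fails at once if a bystander is moved by more than 20 mm (distance of any of masking_tape, screwdriver, sanding_block, glue_bottle, tape_measure, oil_can from where it was at the start of the episode above 0.02 m).
It also fails if it takes over 51 s, if anything falls off the work surface, if the arm or the gripper's body presses on something with over 40 N, if the wrist force passes 120 N, or if a joint passes its speed limit or range.

ROBOT

A 7-joint arm with a two-finger parallel gripper is mounted at the origin on a cart in front of the work surface, level with it; the furniture and walls round the work are solid. World frame = base frame: x ahead of the robot, y to its left, z up, the work surface at z = 0. Lengths are in m, angles in rad, forces in N, time in s.
With the tool pointing down it reaches from about 0.425 to 0.925 m from the base axis. Payload 6.8 kg.
Tool frame: the origin (TCP) lies midway between the tips of the shut fingers; the grasp point (between the pads) lies 19 mm behind it; z points along the fingers, y is the line along which they close (so a half turn about z gives the same grasp; the last joint's range is limited). The gripper opens to 85 mm and grips with 20 to 120 N. Pads are 22 mm wide; open, the fingers measure 114 mm over their backs; the gripper's body (76 mm by 85 mm) begins 54 mm behind the grasp point. The pads swing forward as they close: fully open they stand 13 mm farther back than shut.
Start: joints at [-1.221, 0.477, 0.022, 1.555, -0.011, 1.109, -0.083], TCP at [0.298, 0.606, 0.231] pointing down, gripper open.
Joint ranges: [-2.96, 2.96], [-0.34, 2.1], [-1.41, 1.46], [0.24, 2.44], [-1.37, 4.51], [0.17, 1.92], [-2.96, 2.96]. Speed limits (rad/s): [2.39, 2.39, 3.14, 3.14, 3.14, 3.14, 3.14].

INTERFACE

Orientations are given as a unit quaternion [w, x, y, z].
In Python, from station import * gives the robot as it stands.
- The arm moves only by the shell command python3 -m creep 'ROWS' [FORCE]. ROWS is JSON, a list of rows, each a list of 7 numbers: the gripper command: -1 is shut, 1 is fully open, values between are in proportion, then the shift along the world's x, y, z in mm, then the turn, a rotation vector about the world's x, y, z in rad. A call has 1 to 5 rows; each row shifts and turns the commanded pose from where the row before left it; what a row does not reach is not made up. A row lasts 1/8 s, in which the tool goes at most 62.5 mm and 10.7 degrees, less where a joint would pass 70% of its speed; a pose out of reach is approached as far as the arm can. A call is refused whole if a number of a shift passes 62.5 or a number of a turn 0.188, either way. A call with a gripper value outside its range is refused whole. The fingers move at their own pace and stop on an object; FORCE is the grip in N (left out, the last holds). Time passes only in rows, so rows that do not move let the fingers close. It gives the time, the measured TCP pose, the force, the opening and the grip force at its end, in the units of the state.
- get_obs(): the state, without advancing time (a new reading comes with each control period).
- read_camera(name): name is "scene" or "top"; returns (picture, depth): 480x640x3 uint8, red, green, blue; 480x640 float32, m along the optical axis (not along the pixel's ray), 0 where there is no reading.
- camera_params(name): a dict with "intrinsics" (3x3 intrinsics, pixels), "cam_to_world" (4x4, takes a point from camera to world coordinates). Camera axes: x right, y up, looking along -z (the intrinsics and any distortion apply to the point x, -y, -z); pixel columns grow to the right and rows downward; lengths in m; the calibration is good to about 2 mm. A picture is of the moment at which its call begins. camera_params takes no time and is no camera call.
- hand_in(): hands the job in; it is judged then, once.
The state is a dict: "t": time; "q": joint angles; "joint_vel": joint speeds; "joint_torque": joint torques, N m; "eef_pos": TCP position; "tool_rot": TCP orientation; "contact_force": force on the tool from outside, world axes, zero at the start; "torque": the same for the moment, N m; "gripper_width": opening from 0.0 (shut) to 1.0 (fully open); "grasp_force": force on a finger pad.
Only numpy, scipy, OpenCV 4.12 (cv2) and the standard library are available. Lean on these libraries where they do the work, as an engineer would, in place of code of your own. Each camera call takes 0.05 s, during which the arm holds its last target. There are 200 camera calls.

## Working session

There is one attempt and no reset: what is moved stays moved. The work goes in short steps, Python scripts to look and compute and a shell command to move; the robot and the scene stay as the last step left them, time stands still between calls to the robot, and variables do not carry over. Pictures are saved under pics/ and viewed, at most 10 in all, crops included, and the job is handed in when it is done.

```bash
ls; mkdir -p pics; python3 - <<'E'
from station import *
import cv2,numpy as np
for n in("scene","top"):
    p,d=read_camera(n);cv2.imwrite(f"pics/{n}0.png",p[:,:,::-1]);np.savez(f"{n}0.npz",p=p,d=d)
    c=camera_params(n);print(n,c)
o=get_obs();print({k:np.round(v,3) for k,v in o.items()})
E
```

```text
pics
scene {'intrinsics': array([[535.90898615,   0.        , 308.78502919],
       [  0.        , 535.90898615, 231.76050744],
       [  0.        ,   0.        ,   1.        ]]), 'cam_to_world': array([[ 0.78595421,  0.31076982, -0.53450734, -0.18026657],
       [-0.61824151,  0.40523678, -0.67346907, -0.59419668],
       [ 0.00730817,  0.85977048,  0.51062836,  0.76418443],
       [ 0.        ,  0.        ,  0.        ,  1.        ]])}
top {'intrinsics': array([[618.83973366,   0.        , 314.42095459],
       [  0.        , 618.83973366, 243.72017591],
       [  0.        ,   0.        ,   1.        ]]), 'cam_to_world': array([[ 0.00704408,  0.99554457, -0.0940287 ,  0.33487737],
       [-0.99972031,  0.00913397,  0.02181432,  0.24985678],
       [ 0.02257599,  0.09384874,  0.99533047,  1.53261918],
       [ 0.        ,  0.        ,  0.        ,  1.        ]])}
{'t': np.float64(0.1), 'q': array([-1.221,  0.478,  0.022,  1.556, -0.012,  1.109, -0.083]), 'joint_vel': array([ 0.002, -0.002,  0.   , -0.003,  0.003, -0.001,  0.001]), 'joint_torque': array([ 3.0000e-03, -5.9776e+01,  1.6130e+00, -2.8195e+01,  1.3000e-02,
        5.0000e-03,  0.0000e+00]), 'eef_pos': array([0.298, 0.605, 0.23 ]), 'tool_rot': array([-0.   ,  0.227,  0.974, -0.001]), 'contact_force': array([-0.548, -0.024, -0.372]), 'torque': array([ 0.024,  0.025, -0.003]), 'grasp_force': np.float64(0.0), 'gripper_width': np.float64(1.0)}
```

View pics/scene0.png

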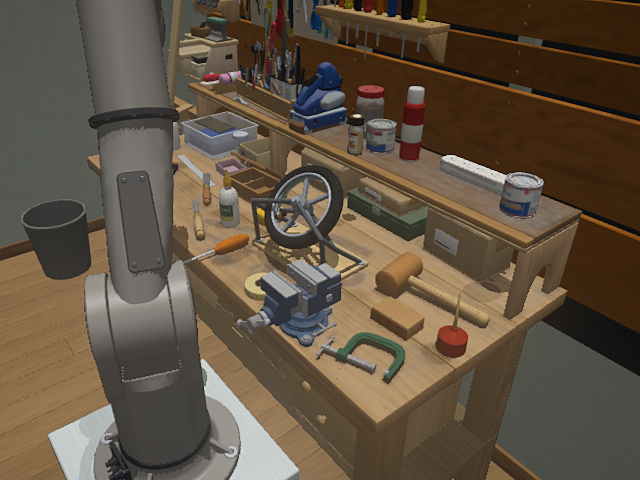

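View pics/top0.png

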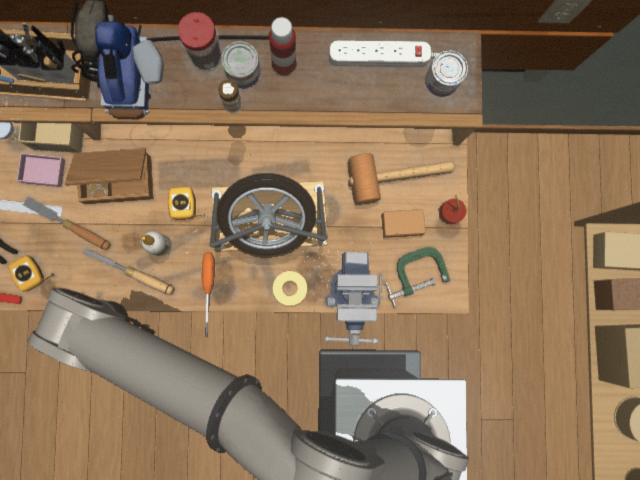

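The scene view shows the wheel near (305,205). The top view shows its hub near (266,215), the vise at (355,290), and the shelf's edge at row 120. Next I'll enlarge the wheel and get the depth points.

```bash
cat > h.py <<'E'
from station import *
import cv2,numpy as np
def pts(d,c):
    K=c["intrinsics"];v,u=np.mgrid[:480,:640]
    P=np.stack([(u-K[0,2])/K[0,0]*d,-(v-K[1,2])/K[1,1]*d,-d,np.ones_like(d)],-1)
    return (P@c["cam_to_world"].T)[...,:3]
def proj(X,c):
    K=c["intrinsics"];p=np.c_[X,np.ones(len(X))]@np.linalg.inv(c["cam_to_world"]).T
    return np.c_[K[0,0]*p[:,0]/-p[:,2]+K[0,2],-K[1,1]*p[:,1]/-p[:,2]+K[1,2]]
E
python3 - <<'E'
from h import *
S=np.load("scene0.npz");T=np.load("top0.npz")
a=cv2.resize(S["p"][150:290,240:380],(560,560),interpolation=cv2.INTER_CUBIC)
cv2.imwrite("pics/c1.png",a[:,:,::-1])
b=cv2.resize(T["p"][165:265,200:340],(784,560),interpolation=cv2.INTER_CUBIC)
cv2.imwrite("pics/c2.png",b[:,:,::-1])
for n,Z,r in(("scene",S,(slice(160,255),slice(260,350))),("top",T,(slice(170,262),slice(212,322)))):
    P=pts(Z["d"],camera_params(n))[r].reshape(-1,3);g=Z["p"][r].reshape(-1,3).astype(int)
    k=(g.max(1)<60)&(P[:,2]>.05)&(Z["d"][r].ravel()>0)
    Q=P[k];print(n,k.sum(),Q.min(0),Q.max(0),np.median(Q,0))
    m=np.median(Q,0);Q=Q[np.linalg.norm(Q-m,axis=1)<.15]
    u,s,vt=np.linalg.svd(Q-Q.mean(0),full_matrices=False);print(Q.mean(0),s,vt[2])
for (u,v) in((267,214),(214,190),(212,247),(322,185),(324,240),(215,240),(322,236)):
    print(u,v,pts(T["d"],camera_params("top"))[v,u].round(3))
P=pts(T["d"],camera_params("top"))
for (n,u,v) in(("vise",355,265),("vise2",355,290),("shelf",260,115),("mallet",365,180),("tape",290,300),("sd",208,275),("glue",152,243),("tm",181,205)):print(n,P[v,u].round(3))
E
```

```text
scene 2280 [0.44130366 0.18546327 0.05145971] [0.79799821 0.6665189  0.23622163] [0.51866776 0.27821979 0.14792833]
[0.51785173 0.2934056  0.15141238] [3.30841937 3.07602743 0.53614782] [-0.70869758 -0.08994775  0.69975506]
top 956 [0.44395865 0.22066734 0.08493791] [0.60494902 0.43778656 0.2372395 ] [0.53797487 0.38080925 0.18188274]
[0.53567262 0.37087925 0.18030704] [1.84768894 1.62154427 0.10189181] [-0.70072928 -0.04271089  0.71214764]
267 214 [0.527 0.325 0.184]
214 190 [0.61  0.466 0.014]
212 247 [0.457 0.45  0.136]
322 185 [0.625 0.199 0.018]
324 240 [0.475 0.198 0.138]
215 240 [0.475 0.446 0.121]
322 236 [0.484 0.202 0.144]
vise [0.42  0.125 0.116]
vise2 [0.364 0.123 0.088]
shelf [0.741 0.342 0.21 ]
mallet [0.629 0.097 0.066]
tape [0.34  0.275 0.02 ]
sd [0.399 0.474 0.028]
glue [0.466 0.588 0.124]
tm [0.568 0.543 0.034]
```

View pics/c1.png

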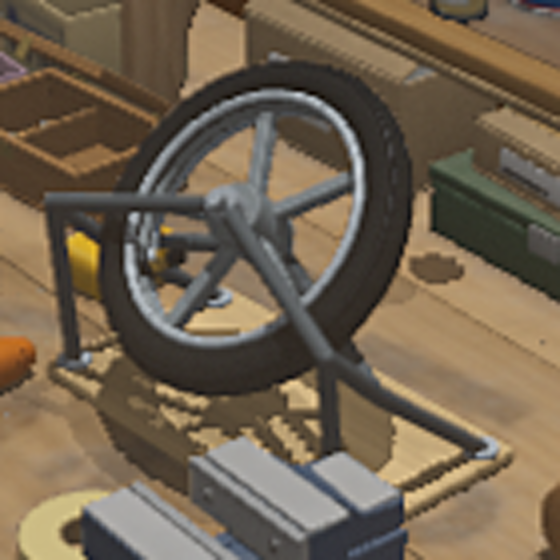

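View pics/c2.png

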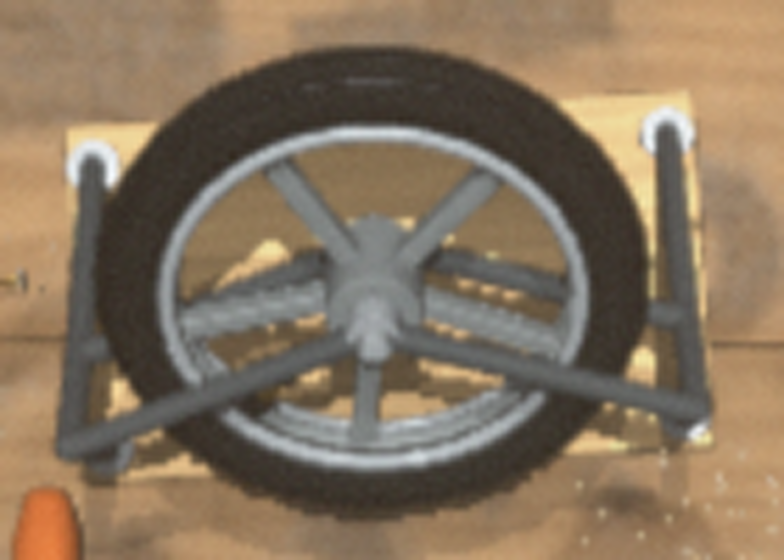

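Both crops show spokes near ±35° from the top, two at the sides, and one at the bottom. The valve looks hidden near the front bars: scene crop at (150,240), top crop with dark blobs at (250,400) and (510,385). I'll rectify the wheel plane in both views to find the valve and refine the pose.

```bash
cat >> h.py <<'E'
PSI=np.radians(4.5);C=np.array([.556,.327,.150])
def axes(psi=None):
    psi=PSI if psi is None else psi
    s=.70711;X=np.array([np.cos(psi),np.sin(psi),0]);Y=np.array([-np.sin(psi),np.cos(psi),0]);Z=np.array([0,0,1.])
    return s*(X+Z),Y,s*(Z-X)   # up-slope, left, normal(front)
def rect(p,c,C,psi=None,h=0,R=.13,N=390):
    U,L,n=axes(psi);k=np.array([[-R,R],[R,R],[R,-R],[-R,-R]]) # (right,up)
    W=np.array([C+h*n-a*L+b*U for a,b in k]);uv=proj(W,c).astype(np.float32)
    H=cv2.getPerspectiveTransform(uv,np.float32([[0,0],[N,0],[N,N],[0,N]]))
    return cv2.warpPerspective(p,H,(N,N),flags=cv2.INTER_CUBIC)
E
python3 - <<'E'
from h import *
U,L,n=axes();im=[]
for nm in("scene","top"):
    Z=np.load(nm+"0.npz");c=camera_params(nm)
    P=pts(Z["d"],c);q=P-C;a,b,h=q@L,q@U,q@n;r=np.hypot(a,b);g=Z["p"].max(2)
    k=(g<75)&(r>.085)&(r<.125)&(abs(h)<.03)&(Z["d"]>0)&(b>-.03)
    A=np.c_[a[k],b[k],np.ones(k.sum())]
    # front sidewall plane
    f=k&(h>.008)&(r>.086)&(r<.106)
    co=np.linalg.lstsq(np.c_[a[f],b[f],np.ones(f.sum())],h[f],rcond=None)[0];print(nm,"plane tilt(left,up),off",co)
    # silver rim ring
    s=(g>95)&(r>.068)&(r<.09)&(abs(h)<.025)&(np.ptp(Z["p"].astype(int),axis=2)<25)
    A=np.c_[2*a[s],2*b[s],np.ones(s.sum())];x=np.linalg.lstsq(A,a[s]**2+b[s]**2,rcond=None)[0]
    print("rim",s.sum(),x[:2],np.sqrt(x[2]+x[0]**2+x[1]**2),np.median(h[s]))
    A=np.c_[2*a[k],2*b[k],np.ones(k.sum())];x=np.linalg.lstsq(A,a[k]**2+b[k]**2,rcond=None)[0]
    print("tyre",x[:2],np.sqrt(x[2]+x[0]**2+x[1]**2), [ (np.percentile(v[k],[1,99]).round(3)) for v in(a,b,h)])
    im.append(rect(Z["p"],c,C))
o=np.hstack(im)
for x0 in(195,585):
    for R in(112,80):cv2.circle(o,(x0,195),int(R*1.5),(255,0,0),1)
cv2.imwrite("pics/r1.png",o[:,:,::-1])
E
```

```text
scene plane tilt(left,up),off [0.03530896 0.01301712 0.02607908]
rim 39 [ 0.0124971  -0.01466013] 0.06695248067595318 0.020894671833324677
tyre [-0.00733355 -0.01469476] 0.10033541968085251 [array([-0.112,  0.092]), array([-0.029,  0.088]), array([0.009, 0.03 ])]
top plane tilt(left,up),off [-0.00217063 -0.04596353  0.02866808]
rim 98 [ 0.00099155 -0.01103488] 0.07334856014171812 0.020644314033549764
tyre [ 0.00327553 -0.01519548] 0.10582710417900831 [array([-0.102,  0.113]), array([-0.02 ,  0.093]), array([0.018, 0.03 ])]
```

View pics/r1.png

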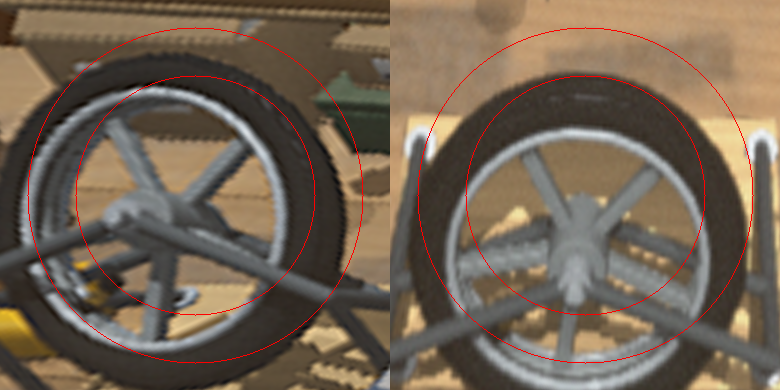

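```bash
sed -i 's/^PSI=.*/PSI=np.radians(4.5);C=np.array([.536,.327,.150])/' h.py
cat > fit.py <<'E'
from h import *
U,L,n=axes();im=[]
from scipy.optimize import least_squares
data={}
for nm in("scene","top"):
    Z=np.load(nm+"0.npz");c=camera_params(nm)
    R=rect(Z["p"],c,C,N=780)
    hub=R[:,:].max(2)
    # outer tyre edge (mid plane): dark->bright along rays, from r=95 outward, upper half
    g=cv2.GaussianBlur(hub,(0,0),3).astype(float);E=[]
    for t in np.radians(np.arange(-85,86,5)):
        rr=np.arange(.090,.128,.0003);x=(390-rr*np.sin(t)*3000);y=390-rr*np.cos(t)*3000
        v=cv2.remap(g.astype(np.float32),x[None].astype(np.float32),y[None].astype(np.float32),1)[0]
        i=np.argmax(np.gradient(v)); 
        if np.gradient(v)[i]>.25:E.append([rr[i]*np.sin(t),rr[i]*np.cos(t)])
    E=np.array(E)
    f=lambda x:np.hypot(E[:,0]-x[0],E[:,1]-x[1])-x[2]
    s=least_squares(f,[0,0,.112],loss="soft_l1",f_scale=.001);print(nm,len(E),"centre left,up,R",s.x.round(4),np.median(abs(f(s.x))).round(4))
    q=pts(Z["d"],c)-C;a,b,h=q@L,q@U,q@n;r=np.hypot(a,b)
    k=(Z["p"].max(2)<75)&(r>.09)&(r<.106)&(h>.005)&(h<.03)&(b>-.03)
    print(" face h",np.percentile(h[k],[10,50,90]).round(4),np.linalg.lstsq(np.c_[a[k],b[k],np.ones(k.sum())],h[k],rcond=None)[0].round(3))
    im.append(cv2.resize(R,(390,390)))
o=np.hstack(im)
for x0 in(195,585):
    for R in(112,80):cv2.circle(o,(x0,195),int(R*1.5),(255,0,0),1)
cv2.imwrite("pics/r2.png",o[:,:,::-1])
E
python3 fit.py
```

```text
scene 35 centre left,up,R [ 0.0044 -0.0118  0.1176] 0.0009
 face h [0.0148 0.0194 0.0226] [ 0.    -0.023  0.02 ]
top 35 centre left,up,R [ 0.0059 -0.0119  0.1165] 0.0014
 face h [0.0124 0.0195 0.0234] [ 0.003 -0.036  0.021]
```

View pics/r2.png

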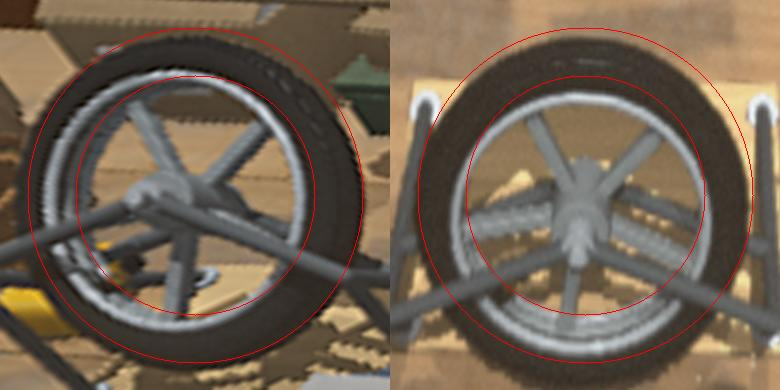

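```bash
for C in .525,.331,.146 .524,.331,.150 .528,.331,.150; do sed -i "s/^PSI=.*/PSI=np.radians(4.5);C=np.array([$C])/" h.py; echo $C; python3 fit.py; done; python3 - <<'E'
from h import *
# bench height & hub axle front end check, feet
for nm in("scene","top"):
    Z=np.load(nm+"0.npz");P=pts(Z["d"],camera_params(nm));w=P[(abs(P[...,0]-.6)<.15)&(abs(P[...,1]-.3)<.3)&(abs(P[...,2])<.02)]
    print(nm,"bench z",np.percentile(w[:,2],[10,50,90]).round(4))
    U,L,n=axes();q=P-C;a,b,h=q@L,q@U,q@n
    k=(np.hypot(a,b)<.012)&(h>.03)&(h<.06);print(" axle end",k.sum(),np.percentile(h[k],[50,95]),a[k].mean(),b[k].mean())
    k=(abs(h-.036)<.012)&(abs(a)>.03)&(abs(a)<.13)&(b<0.01)&(b>-.06)&(Z["d"]>0)
    for s in(-1,1):
        kk=k&(a*s>0);print(" bar",s,kk.sum(),np.polyfit(a[kk],b[kk],1).round(4))
E
```

```text
.525,.331,.146
scene 35 centre left,up,R [-0.0041 -0.0029  0.1177] 0.0006
 face h [0.0127 0.0154 0.0183] [-0.012  0.006  0.015]
top 35 centre left,up,R [0.0011 0.0012 0.1166] 0.0013
 face h [0.0126 0.0159 0.0192] [-0.007  0.003  0.016]
.524,.331,.150
scene 35 centre left,up,R [-0.0075 -0.0045  0.1167] 0.0007
 face h [0.009  0.0119 0.0147] [-0.01   0.004  0.011]
top 35 centre left,up,R [0.0009 0.002  0.1161] 0.0013
 face h [0.0092 0.0124 0.0157] [-0.008  0.002  0.012]
.528,.331,.150
scene 35 centre left,up,R [-0.0047 -0.0072  0.1174] 0.0007
 face h [0.0117 0.0146 0.0175] [-0.011  0.002  0.014]
top 35 centre left,up,R [ 0.0015 -0.0031  0.1166] 0.0013
 face h [0.0115 0.0151 0.0184] [-0.01  -0.002  0.015]
scene bench z [-0.0024  0.      0.0118]
 axle end 45 [0.03703423 0.04371626] -0.0035613164473320014 -0.0020405621414598717
 bar -1 189 [0.3958 0.002 ]
 bar 1 161 [-0.4035 -0.0037]
top bench z [-0.0035  0.0013  0.0097]
 axle end 62 [0.03687663 0.04429939] 0.0004545356143995677 0.0027009271214581986
 bar -1 250 [0.4028 0.0048]
 bar 1 242 [-0.3752  0.0014]
```

```bash
sed -i "s/^PSI=.*/PSI=np.radians(4.5);C=np.array([.526,.330,.148])/" h.py; python3 - <<'E'
from h import *
im=[]
for nm in("scene","top"):
    Z=np.load(nm+"0.npz");c=camera_params(nm);R=rect(Z["p"],c,C,R=.1)
    cv2.circle(R,(195,195),int(.05*1950),(255,0,0),1);im.append(R)
    U,L,n=axes();q=pts(Z["d"],c)-C;a,b,h=q@L,q@U,q@n;r=np.hypot(a,b);t=np.degrees(np.arctan2(a,b))
    k=(r>.032)&(r<.07)&(abs(h)<.012)&(Z["d"]>0)
    H,e=np.histogram(t[k],np.arange(-180,181,5));print(nm,[(int(x),int(y)) for x,y in zip(e,H) if y>2])
    for lo,hi in((10,70),(-70,-10)):
        kk=k&(t>lo)&(t<hi);print(lo,np.median(t[kk]),kk.sum())
    B=Z["p"].astype(int);kk=(r<.1)&(r>.035)&(B[...,0]-B[...,2]>50)&(abs(h)<.02)&(Z["d"]>0)
    print("brassy",kk.sum(),np.median(t[kk]) if kk.sum() else 0,r[kk].round(3)[:20],t[kk].round()[:20],h[kk].round(3)[:20])
cv2.imwrite("pics/r3.png",np.hstack(im)[:,:,::-1])
E
```

```text
scene [(-180, 35), (-175, 12), (-110, 10), (-105, 5), (-60, 4), (-55, 35), (-50, 29), (-45, 11), (10, 14), (15, 29), (20, 24), (25, 8), (105, 7), (135, 22), (140, 18), (170, 10), (175, 30)]
10 19.32520884715225 75
-70 -49.8225741554917 79
brassy 17 136.92914666990268 [0.1   0.044 0.047 0.084 0.099 0.06  0.058 0.059 0.084 0.067 0.062 0.061
 0.099 0.067 0.065 0.057 0.082] [  56.   30.  -43.  -85.  130.  137.  137.  140.  -88.  138.  141.  140.
  135.  140.  140.  171. -132.] [ 0.015  0.003  0.008  0.014  0.014  0.005  0.003  0.003  0.013  0.
  0.003  0.     0.014 -0.001 -0.001  0.004  0.015]
top [(-120, 9), (-115, 21), (-110, 43), (-105, 22), (-50, 14), (-45, 33), (-40, 33), (-35, 6), (15, 24), (20, 37), (25, 17), (80, 5), (85, 21), (90, 41), (95, 26), (100, 6), (130, 8), (135, 7), (165, 13), (170, 24), (175, 19)]
10 21.75278451313623 81
-70 -40.360875543812966 87
brassy 0 0 [] [] []
```

View pics/r3.png

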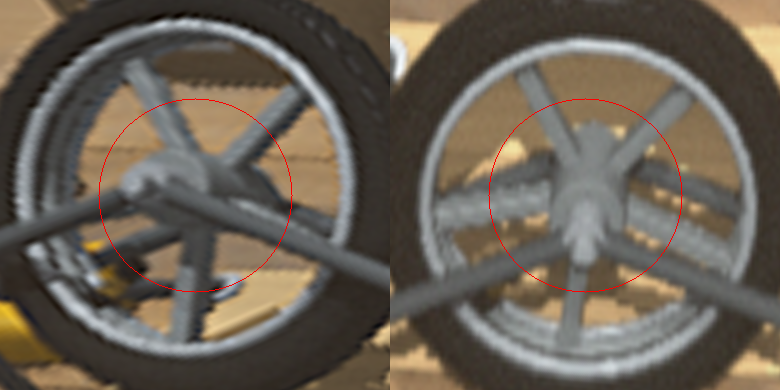

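Depth shows brass at about 138° left, radius about 60 mm, in the wheel plane. It's in the scene rectified view at (110,265). The spokes put the valve at about 134° left, so the wheel has to turn about 134° clockwise. First I'll push the spoke at about 26° left over to the right.

```bash
cat >> h.py <<'E'
from scipy.spatial.transform import Rotation as Ro
def Rt():
    U,L,n=axes();z=-n;return Ro.from_matrix(np.c_[np.cross(L,z),L,z])
def at(th,r,h):
    U,L,n=axes();t=np.radians(th);return C+r*(np.cos(t)*U+np.sin(t)*L)+h*n
def rel(p=None):
    o=get_obs();p=o["eef_pos"] if p is None else p
    U,L,n=axes();q=p-C;a,b,h=q@L,q@U,q@n
    R0=Ro.from_quat(np.array(o["tool_rot"])[[1,2,3,0]])
    return dict(t=o["t"],th=np.degrees(np.arctan2(a,b)).round(1),r=np.hypot(a,b).round(4),h=h.round(4),rotleft=(Rt()*R0.inv()).as_rotvec().round(3),F=o["contact_force"].round(1),w=o["gripper_width"])
E
python3 - <<'E'
from h import *
print(rel());o=get_obs();np.set_printoptions(suppress=True)
for h in(.12,.08,-.008):print(h,at(60,.048,h).round(4),((at(60,.048,h)-o["eef_pos"])*1e3).round(1))
print("n mm",axes()[2]*10)
E
```

```text
{'t': 0.1, 'th': np.float64(106.6), 'r': np.float64(0.3047), 'h': np.float64(0.2037), 'rotleft': array([-0.148, -0.78 ,  0.509]), 'F': array([-0.5, -0. , -0.4]), 'w': 0.9999836470146543}
0.12 [0.4551 0.3661 0.2498] [ 157.  -238.9   19.4]
0.08 [0.4833 0.3683 0.2215] [ 185.2 -236.7   -8.9]
-0.008 [0.5453 0.3732 0.1593] [ 247.2 -231.8  -71.1]
n mm [-7.04930216 -0.55479211  7.0711    ]
```

```bash
python3 -m creep '[[-1,10,-20,40,-0.025,-0.13,0.085],[-1,20,-40,20,-0.025,-0.13,0.085],[-1,30,-40,0,-0.025,-0.13,0.085],[-1,30,-40,0,-0.025,-0.13,0.085],[-1,30,-40,-10,-0.025,-0.13,0.085]]' 20; python3 -m creep '[[-1,37,-59,-30,-0.025,-0.13,0.085],[-1,0,0,0,0,0,0],[-1,0,0,0,0,0,0]]'; python3 -c "
from h import *
print(rel());print(((at(60,.048,.06)-get_obs()['eef_pos'])*1e3).round(1))
p,d=read_camera('scene');cv2.imwrite('pics/a1.png',p[120:300,180:420,::-1])"
```

```text
t: 0.72
eef_pos: [0.4189, 0.4251, 0.2821]
tool_rot: [0.324, 0.006, 0.946, 0.014]
contact_force: [1.5, -0.8, 0.4]
gripper_width: -0.001
grasp_force: 0.0
t: 1.1
eef_pos: [0.4461, 0.3843, 0.2611]
tool_rot: [0.375, -0.028, 0.926, 0.014]
contact_force: [0.7, 0.1, 0.6]
gripper_width: 0.001
grasp_force: 0.0
{'t': 1.1, 'th': np.float64(66.2), 'r': np.float64(0.066), 'h': np.float64(0.1333), 'rotleft': array([-0.004, -0.016,  0.015]), 'F': array([0.7, 0.1, 0.6]), 'w': 0.0006538953205670259}
[ 51.2 -14.9 -53.7]
```

View pics/a1.png

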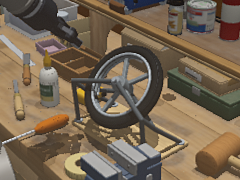

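The gripper is hovering in front and above the wheel, fingers shut and orientation right. Now I'll move in to the window mouth.

```bash
python3 -m creep '[[-1,26,-8,-27,-0.002,-0.008,0.008],[-1,25,-7,-27,-0.002,-0.008,0.007],[-1,14,1,-14,0,0,0],[-1,0,0,0,0,0,0]]'; python3 -c "
from h import *
print(rel());print(((at(60,.048,-.008)-get_obs()['eef_pos'])*1e3).round(1))"
```

```text
t: 1.65
eef_pos: [0.5122, 0.3711, 0.193]
tool_rot: [0.383, -0.036, 0.923, 0.014]
contact_force: [1.0, -0.2, 0.6]
gripper_width: 0.001
grasp_force: 0.0
{'t': 1.65, 'th': np.float64(59.9), 'r': np.float64(0.0486), 'h': np.float64(0.0393), 'rotleft': array([0.001, 0.002, 0.001]), 'F': array([ 1. , -0.2,  0.6]), 'w': 0.0012186758668236636}
[ 33.1   2.1 -33.7]
```

```bash
python3 -m creep '[[-1,11,1,-11,0,0,0],[-1,11,1,-11,0,0,0],[-1,11,1,-11,0,0,0],[-1,0,0,0,0,0,0]]'; python3 -c "
from h import *
print(rel());r=get_obs()['eef_pos'];np.set_printoptions(suppress=True)
prev=r
for th in range(54,-76,-6):
    p=at(th,.049,-.008);print(th,((p-prev)*1e3).round(1));prev=p
"
```

```text
t: 2.15
eef_pos: [0.5445, 0.3743, 0.1607]
tool_rot: [0.383, -0.036, 0.923, 0.015]
contact_force: [-0.5, 0.4, -0.2]
gripper_width: -0.001
grasp_force: 0.0
{'t': 2.15, 'th': np.float64(60.2), 'r': np.float64(0.0492), 'h': np.float64(-0.0065), 'rotleft': array([-0.   ,  0.002, -0.   ]), 'F': array([-0.5,  0.4, -0.2]), 'w': -0.001498234849802921}
54 [ 4.4 -2.7  2. ]
48 [ 3.1 -3.   2.8]
42 [ 2.8 -3.4  2.6]
36 [ 2.6 -3.8  2.3]
30 [ 2.3 -4.1  2. ]
24 [ 2.  -4.4  1.6]
18 [ 1.7 -4.7  1.3]
12 [ 1.3 -4.9  0.9]
6 [ 1.  -5.   0.6]
0 [ 0.6 -5.1  0.2]
-6 [ 0.2 -5.1 -0.2]
-12 [-0.2 -5.1 -0.6]
-18 [-0.5 -5.  -0.9]
-24 [-0.9 -4.9 -1.3]
-30 [-1.3 -4.7 -1.6]
-36 [-1.6 -4.4 -2. ]
-42 [-2.  -4.2 -2.3]
-48 [-2.3 -3.8 -2.6]
-54 [-2.6 -3.4 -2.8]
-60 [-2.8 -3.  -3. ]
-66 [-3.  -2.6 -3.2]
-72 [-3.2 -2.1 -3.4]
```

In without contact. Starting the push arc, 6° per row.

```bash
python3 -m creep '[[-1,3.8,-3,2.4,0,0,0],[-1,3.1,-3,2.8,0,0,0],[-1,2.8,-3.4,2.6,0,0,0],[-1,2.6,-3.8,2.3,0,0,0],[-1,2.3,-4.1,2,0,0,0]]'; python3 -c "
from h import *
print(rel())";  python3 -m creep '[[-1,2,-4.4,1.6,0,0,0],[-1,1.7,-4.7,1.3,0,0,0],[-1,1.3,-4.9,0.9,0,0,0]]'; python3 -c "
from h import *
print(rel())"
```

```text
t: 2.78
eef_pos: [0.5584, 0.356, 0.172]
tool_rot: [0.383, -0.037, 0.923, 0.015]
contact_force: [-3.4, 2.2, -2.0]
gripper_width: 0.001
grasp_force: 1.7
{'t': 2.775, 'th': np.float64(29.5), 'r': np.float64(0.0474), 'h': np.float64(-0.0073), 'rotleft': array([ 0.   ,  0.   , -0.001]), 'F': array([-3.4,  2.2, -2. ]), 'w': 0.0007459828171780826}
t: 3.15
eef_pos: [0.5639, 0.3419, 0.1761]
tool_rot: [0.383, -0.037, 0.923, 0.015]
contact_force: [-2.5, 5.2, -1.4]
gripper_width: -0.003
grasp_force: 2.1
{'t': 3.15, 'th': np.float64(10.6), 'r': np.float64(0.0481), 'h': np.float64(-0.0076), 'rotleft': array([ 0.   ,  0.001, -0.   ]), 'F': array([-2.5,  5.2, -1.4]), 'w': -0.0026881784099606443}
```

```bash
python3 -m creep '[[-1,1,-5,0.6,0,0,0],[-1,0.6,-5.1,0.2,0,0,0],[-1,0.2,-5.1,-0.2,0,0,0],[-1,-0.2,-5.1,-0.6,0,0,0],[-1,-0.5,-5,-0.9,0,0,0]]'; python3 -c "
from h import *
print(rel())";  python3 -m creep '[[-1,-0.9,-4.9,-1.3,0,0,0],[-1,-1.3,-4.7,-1.6,0,0,0],[-1,-1.6,-4.4,-2,0,0,0],[-1,-2,-4.2,-2.3,0,0,0],[-1,-2.3,-3.8,-2.6,0,0,0]]'; python3 -c "
from h import *
print(rel())
for nm in('scene','top'):
    p,d=read_camera(nm);np.savez(nm+'1.npz',p=p,d=d)
    c=camera_params(nm)
    U,L,n=axes();q=pts(d,c)-C;a,b,h=q@L,q@U,q@n;r=np.hypot(a,b);t=np.degrees(np.arctan2(a,b))
    B=p.astype(int);k=(r>.045)&(r<.08)&(B[...,0]-B[...,2]>35)&(abs(h)<.012)&(d>0)
    print(nm,k.sum(),np.median(t[k]))
    k=(r>.032)&(r<.07)&(abs(h)<.012)&(d>0)
    H,e=np.histogram(t[k],np.arange(-180,181,5));print(nm,[(int(x),int(y)) for x,y in zip(e,H) if y>3])
cv2.imwrite('pics/b1.png',np.hstack([rect(np.load(m+'1.npz')['p'],camera_params(m),C,R=.1) for m in('scene','top')])[:,:,::-1])
"
```

```text
t: 3.78
eef_pos: [0.5654, 0.3158, 0.1753]
tool_rot: [0.383, -0.036, 0.923, 0.014]
contact_force: [0.8, 4.1, -0.1]
gripper_width: 0.0
grasp_force: 1.7
{'t': 3.775, 'th': np.float64(-20.4), 'r': np.float64(0.0494), 'h': np.float64(-0.0077), 'rotleft': array([0.001, 0.002, 0.001]), 'F': array([ 0.8,  4.1, -0.1]), 'w': 0.0002665266703667252}
t: 4.4
eef_pos: [0.5571, 0.2939, 0.1654]
tool_rot: [0.383, -0.036, 0.923, 0.014]
contact_force: [1.6, 3.9, 1.7]
gripper_width: -0.001
grasp_force: 1.8
{'t': 4.4, 'th': np.float64(-50.0), 'r': np.float64(0.0502), 'h': np.float64(-0.0077), 'rotleft': array([0.001, 0.002, 0.001]), 'F': array([1.6, 3.9, 1.7]), 'w': -0.0010100509892508104}
scene 13 -140.8333532562489
scene [(-145, 14), (-140, 29), (-135, 25), (-130, 7), (-80, 30), (-75, 18), (-70, 20), (-65, 15), (-60, 11), (-15, 6), (-10, 20), (-5, 5), (60, 7), (65, 8), (70, 5), (140, 10), (145, 27), (150, 32), (155, 10)]
top 29 29.75593352138737
top [(-75, 8), (-70, 20), (-65, 4), (-55, 7), (-50, 4), (-45, 11), (-40, 15), (-35, 7), (-10, 27), (-5, 24), (0, 9), (25, 21), (30, 13), (55, 25), (60, 51), (65, 22), (70, 4), (135, 16), (140, 13)]
```

View pics/b1.png

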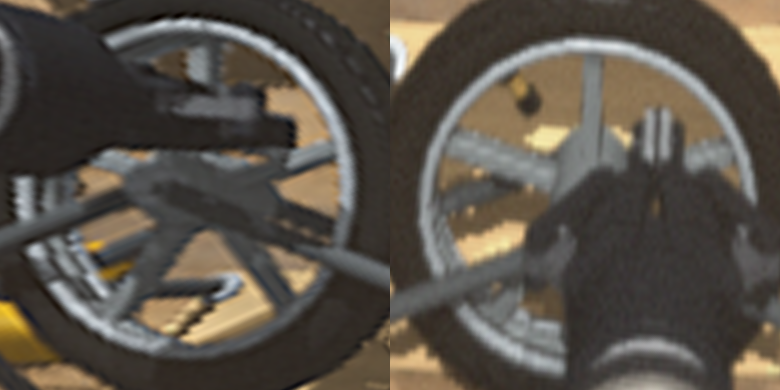

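At 29° per finger contact, the valve is now at about 29° left: the top crop shows its stem at (520,90), with a spoke at (592,90). I'll keep pushing to about -68° and measure again.

```bash
python3 -m creep '[[-1,-2.6,-3.4,-2.8,0,0,0],[-1,-2.8,-3,-3,0,0,0],[-1,-3,-2.6,-3.2,0,0,0],[-1,0,0,0,0,0,0]]'; cat > m.py <<'E'
from h import *
print(rel())
p,d=read_camera('top');c=camera_params('top')
U,L,n=axes();q=pts(d,c)-C;a,b,h=q@L,q@U,q@n;r=np.hypot(a,b);t=np.degrees(np.arctan2(a,b))
B=p.astype(int);k=(r>.045)&(r<.08)&(B[...,0]-B[...,2]>35)&(abs(h)<.012)&(d>0)
print('valve',k.sum(),np.median(t[k]),r[k].mean(),a[k].mean(),b[k].mean())
k=(r>.032)&(r<.07)&(abs(h)<.012)&(d>0)
H,e=np.histogram(t[k],np.arange(-180,181,5));print([(int(x),int(y)) for x,y in zip(e,H) if y>3])
for lo in range(-60,70,5):
    kk=k&(t>lo)&(t<lo+30)
    if kk.sum()>45 and abs(np.median(t[kk])-lo-15)<3:print('spoke?',np.median(t[kk]).round(1))
E
python3 m.py
```

```text
t: 5.0
eef_pos: [0.5479, 0.284, 0.1554]
tool_rot: [0.382, -0.036, 0.923, 0.014]
contact_force: [0.1, 0.2, 1.6]
gripper_width: 0.001
grasp_force: 0.4
{'t': 5.0, 'th': np.float64(-69.1), 'r': np.float64(0.0509), 'h': np.float64(-0.0076), 'rotleft': array([ 0.002, -0.   ,  0.001]), 'F': array([0.1, 0.2, 1.6]), 'w': 0.0010323672138496985}
valve 29 12.152246950970303 0.06510837401807612 0.015162873614322635 0.03959497933487269
[(-90, 4), (-85, 11), (-70, 11), (-65, 5), (-60, 19), (-55, 15), (-30, 4), (-25, 25), (-20, 31), (-15, 12), (5, 7), (10, 14), (15, 6), (35, 9), (40, 42), (45, 33), (50, 11), (110, 9), (115, 31), (120, 4)]
spoke? -18.7
spoke? 44.3
```

```bash
python3 -m creep '[[-1,-3.2,-2.1,-3.4,0,0,0],[-1,-2.4,-1.2,-2.5,0,0,0],[-1,0,0,0,0,0,0]]';python3 m.py
```

```text
t: 5.42
eef_pos: [0.5425, 0.2815, 0.1499]
tool_rot: [0.383, -0.036, 0.923, 0.014]
contact_force: [1.4, 1.2, 1.8]
gripper_width: 0.001
grasp_force: 1.0
{'t': 5.425, 'th': np.float64(-78.3), 'r': np.float64(0.0507), 'h': np.float64(-0.0076), 'rotleft': array([0.001, 0.001, 0.001]), 'F': array([1.4, 1.2, 1.8]), 'w': 0.0014345317275876288}
valve 17 2.41156938835379 0.06683851560423226 0.0059443712933184975 0.06153905877571534
[(-100, 4), (-75, 10), (-70, 22), (-65, 9), (-40, 6), (-35, 27), (-30, 36), (-25, 9), (-5, 7), (0, 16), (5, 7), (25, 18), (30, 39), (35, 25), (40, 13), (100, 20), (105, 42), (110, 27), (115, 5)]
spoke? -28.9
spoke? 33.7
```

```bash
python3 -m creep '[[-1,-1.2,-0.5,-1.2,0,0,0],[-1,0,0,0,0,0,0],[-1,2.5,1,2.5,0,0,0],[-1,2.5,1,2.5,0,0,0],[-1,0,0,0,0,0,0]]';python3 m.py; python3 -m creep '[[-1,-10,-1,10,0,0,0],[-1,-20,-1.5,20,0,0,0],[-1,-35,-3,35,0,0,0],[-1,-35,-3,35,0,0,0],[-1,-10,0,40,0,0,0]]'; python3 -m creep '[[-1,-20,30,20,0,0,0],[-1,-30,50,0,0,0,0],[-1,-30,50,0,0,0,0],[-1,0,0,0,0,0,0],[-1,0,0,0,0,0,0]]'; python3 m.py; python3 -c "
from h import *
im=[]
for m in('scene','top'):
    p,d=read_camera(m);im.append(rect(p,camera_params(m),C,R=.1))
o=np.hstack(im);cv2.imwrite('pics/e1.png',o[:,:,::-1])"
```

```text
t: 6.1
eef_pos: [0.5466, 0.2833, 0.154]
tool_rot: [0.383, -0.036, 0.923, 0.014]
contact_force: [-0.6, 0.4, -0.3]
gripper_width: 0.002
grasp_force: 0.0
{'t': 6.1, 'th': np.float64(-71.4), 'r': np.float64(0.0509), 'h': np.float64(-0.0077), 'rotleft': array([0.001, 0.001, 0.001]), 'F': array([-0.6,  0.4, -0.3]), 'w': 0.0022205316838295767}
valve 20 2.1756800529809235 0.06609390184367661 0.0021107340131896646 0.06314359282902385
[(-70, 5), (-65, 10), (-60, 24), (-40, 10), (-35, 27), (-30, 35), (-25, 4), (-5, 11), (0, 14), (5, 5), (25, 14), (30, 41), (35, 27), (40, 4), (95, 6), (100, 30), (105, 38), (110, 18)]
spoke? -29.8
spoke? 33.2
t: 6.78
eef_pos: [0.4345, 0.2744, 0.2941]
tool_rot: [0.382, -0.038, 0.923, 0.014]
contact_force: [-0.2, 0.8, 0.3]
gripper_width: 0.002
grasp_force: 0.0
t: 7.4
eef_pos: [0.3569, 0.4041, 0.3135]
tool_rot: [0.383, -0.036, 0.923, 0.014]
contact_force: [0.1, -0.9, 0.0]
gripper_width: 0.0
grasp_force: 0.0
{'t': 7.4, 'th': np.float64(88.7), 'r': np.float64(0.0872), 'h': np.float64(0.2321), 'rotleft': array([0.003, 0.001, 0.001]), 'F': array([ 0.1, -0.9,  0. ]), 'w': 1.6358862414780528e-05}
valve 22 2.266379646459267 0.0671307271513031 0.004110281087038738 0.04777728123948726
[(-180, 19), (-175, 25), (-170, 16), (-110, 5), (-105, 21), (-100, 33), (-95, 34), (-90, 8), (-40, 12), (-35, 28), (-30, 38), (-25, 5), (-5, 10), (0, 16), (5, 4), (25, 17), (30, 42), (35, 29), (40, 4), (95, 7), (100, 26), (105, 41), (110, 15)]
spoke? -29.7
spoke? 33.2
```

View pics/e1.png

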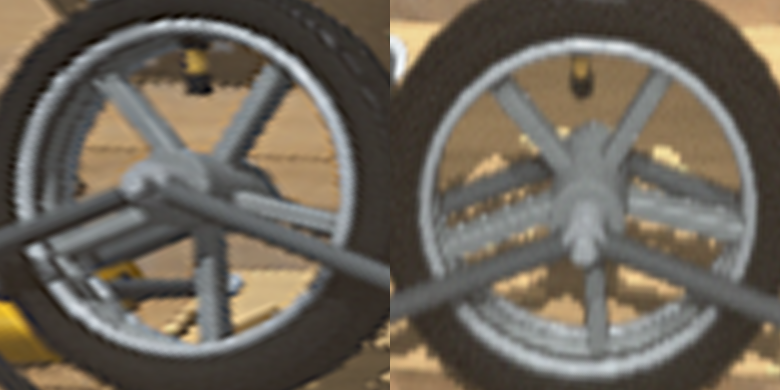

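The final crops show the valve at the top, at (197,65) in the scene view and (581,75) in the top view. It is opposite the bottom spoke at (212,330) and (596,345), which puts it about 3° left of twelve, within the 8° limit. The wheel is still and the hand is clear.

```bash
python3 -c "
from station import *
print(hand_in())"
```

```text
the job is handed in; nothing more can be done
None
```

I turned the wheel with gentle spoke pushes until the valve stem stood about 3° left of twelve o'clock by my measurement (limit 8°), then drew the hand clear with the wheel at rest and handed in the job; the hand-in returned no verdict.

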